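# Slide a raw-glazed bottle into its row on the kiln shelf

## Robot

A 6-joint arm with a two-finger parallel gripper is mounted at the origin on the work surface. World frame = base frame: x ahead of the robot, y to its left, z up, the work surface at z = 0. Lengths are in mm, angles in rad, forces in N, time in s.
With the tool pointing down it reaches from about 400 to 825 mm from the base axis. Payload 7 kg.
Tool frame: the origin (TCP) lies between the finger pads; the fingertips stand 22 mm ahead of it and the grasp point (between the pads) lies 3 mm ahead of it; z points along the fingers, x is the direction in which the jaws open and shut, and the axes are right-handed (so a half turn about z gives the same grasp; the last joint's range is limited). The gripper opens to 88 mm and grips with 3 to 60 N. Pads are 19 mm wide; open, the fingers measure 130 mm over their backs; the gripper's body (78 mm by 193 mm) begins 47 mm behind the grasp point.
Start: joints at [-0.936, 0.359, 0.012, 0, -1.224, -0.288], TCP at [229.398, -634.8, 214.261] pointing down, gripper open.
Joint ranges: [-3.07, 3.07], [-1.43, 2.12], [-1.02, 1.25], [-3.03, 1.67], [-3.05, -0], [-3.03, 3.03]. Speed limits (rad/s): [2.39, 2.39, 3.01, 3.14, 3.14, 3.14].

## Interface

Orientations are given as a 3x3 rotation matrix whose columns are the frame's x, y, z axes.
In Python, from rig import manip gives the robot as it stands. The module is installed in compiled form; this text tells all that it offers.
- The arm moves only by the tool jog_arm, never from a script. Its argument "moves" is a list of rows, each a list of 7 numbers: the shift along the tool's x, y, z in cm, then the turn, a rotation vector about the tool's x, y, z in degrees, then the opening, from 0 (shut) to 1 (fully open). In form: [[tx, ty, tz, rx, ry, rz, gripper], ...]. A call has 1 to 12 rows; each row is the pose to reach, as a shift and turn from the pose commanded when the call began, along the tool's axes at that moment; what a row does not reach only later rows make up. A row lasts 1/10 s, in which the tool goes at most 50 mm and 8.59 degrees, less where a joint would pass 70% of its speed; a pose out of reach is approached as far as the arm can. A call with a gripper value outside its range is refused whole. The fingers move at their own pace and stop on an object; "grip_force" is the grip in N (left out, the last holds). Time passes only in rows, so rows that repeat a pose let the fingers close. It gives the time, the measured TCP pose, the force and the opening at its end, in the units of the state.
- manip.state(): the state, without advancing time (a new reading comes with each control period).
- manip.snapshot(name): name is "scene" or "side" or "wrist"; returns the picture (420x560x3 uint8, red, green, blue); there is no depth.
- manip.calibration(name): a dict with "fx", "fy", "cx", "cy" (pixels), "R" (3x3) and "t" (3): a world point X has camera coordinates R X + t. Camera axes: x right, y down, z forward; pixel columns grow to the right and rows downward; lengths in mm; the calibration is good to about 2 mm. The wrist camera is an equidistant fisheye: a pixel r from the principal point sees the ray r / f radians off the axis. A picture is of the moment at which its call begins: read the wrist's pose just before it. calibration takes no time and is no camera call; for the wrist camera it gives the pose at the moment of the call.
- manip.hand_in(): hands the job in, once; it reports no verdict.
The state is a dict: "time": time; "qpos": joint angles; "joint_vel": joint speeds; "joint_efforts": joint torques, N m; "position": TCP position; "ee_rot": TCP orientation; "contact_force": force on the tool from outside, world axes, zero at the start; "ft_torque": the same for the moment, N m; "finger_gap": opening from 0.0 (shut) to 1.0 (fully open).
Only numpy, scipy, OpenCV 4.12 (cv2) and the standard library are available. Lean on these libraries where they do the work, as an engineer would, in place of code of your own. Each camera call takes 0.05 s, during which the arm holds its last target. There are 200 camera calls.

## Task

The tall bottle is standing at the right-hand end of the kiln shelf, where the third prop has to go: with your fingertips, gently push it left into the middle of the gap between the bowl and the tumbler, in line with them and about a finger's width clear of each. Its glaze is still loose powder, so let nothing touch the glazed upper part: push low on the bare clay so that it slides upright on its foot, without lifting or tipping it. Do not touch the bowl, the tumbler or the two standing props, and finish with your hand clear.

Things in the scene. Friction and masses are not known exactly. Their poses are not given: they have to be found in the camera images.
- bottle: tall narrow stoneware bottle, 232 mm high, standing loose on the kiln shelf near its right-hand end (seen from the robot); 0.3 to 0.7 kg, slides with a friction coefficient of about 0.45 to 0.75. Origin: centre of its flat underside, z up the bottle. Round; the lower 60 mm is bare brown clay: diameter 62 mm at the foot, 69 mm at 12 mm up, 72 mm (its widest) at 35 mm up, 70 mm at 60 mm up. Only this bare part may be pushed; pushed higher than about 40 mm up it tends to tip
- bottle_glaze: the bottle's upper part, from 60 to 232 mm up, pale raw glaze that must not be touched; tapers from 70 mm diameter at 60 mm up to 62 mm at 90 mm, 44 mm at 125 mm, 28 mm at 155 mm, a neck of 23 mm at 185 mm and a lip of 33 mm at 230 mm. One piece with the bottle, same origin and axes
- kiln_shelf: flat pale refractory slab, 360 mm (its x) by 480 mm (its y) by 20 mm, fixed on short stubs, its top 45 mm above the bench. Origin: on the bench below its centre; its x axis points across it from the robot's side to the far side, its y axis along it from the right-hand to the left-hand end, z up. The row of bowl, gap and tumbler runs across the shelf, along its x, about 20 mm left of its centre (y about +0.02)
- bowl: pale raw-glazed open bowl in the row, 100 mm across its rim, 58 mm high, loose; on the near or the far side of the gap. Origin: centre of its underside
- tumbler: pale raw-glazed straight cup without handle in the row, 80 mm across its rim, 78 mm high, loose; on the other side of the gap. Origin: centre of its underside
- prop_far: kiln prop, loose upright refractory post 42 mm in diameter and 250 mm high, at the shelf's far left corner. Origin: centre of its underside
- prop_near: the same at the shelf's near left corner
There are look-alikes about, which are no part of the job. Leave any black or pink look-alike of the tumbler alone.

How it is judged:
By the outcome, as a careful person would: the job done as asked, in the order asked, and still so for the second after the job is handed in, with the robot touching nothing.
It also fails if it takes over 51 s, if anything falls off the work surface, if the arm or the gripper's body presses on something with over 40 N, if the wrist force passes 120 N, or if a joint passes its speed limit or range.

## Working session

There is one attempt and no reset: what is moved stays moved. The work goes in short steps, Python scripts to look and compute and a tool call to move; the robot and the scene stay as the last step left them, time stands still between calls to the robot, and variables do not carry over. Pictures are saved under pics/ and viewed, about 8 in all and at most 12, crops included, and the job is handed in when it is done.

Besides the shell and the picture viewer there is one more tool, called after "Request:" as name(argument=value, ...), one argument or row to a line, values as JSON. jog_arm: Moves the arm, as the interface text tells. Its arguments: {"type":"object","properties":{"moves":{"type":"array"},"grip_force":{"type":"number"}},"required":["moves"]}

```bash
mkdir -p pics
cat > h.py <<'E'
import numpy as np, cv2
from rig import manip
def snap(name,fn):
    c=manip.calibration(name); im=manip.snapshot(name); cv2.imwrite('pics/'+fn,im[:,:,::-1]); return im,c
def ray(c,u,v,fish=False):
    x=(u-c['cx'])/c['fx'];y=(v-c['cy'])/c['fy']
    if fish:
        r=np.hypot(x,y); d=np.array([np.sin(r)*x/max(r,1e-9),np.sin(r)*y/max(r,1e-9),np.cos(r)])
    else: d=np.array([x,y,1.])
    R=np.array(c['R']);t=np.array(c['t']); return -R.T@t, R.T@d
def onz(c,u,v,z,fish=False):
    o,d=ray(c,u,v,fish); return o+d*(z-o[2])/d[2]
def proj(c,X):
    p=np.array(c['R'])@np.array(X,float)+np.array(c['t']); return np.array([c['fx']*p[0]/p[2]+c['cx'],c['fy']*p[1]/p[2]+c['cy']])
E
python3 - <<'E'
from h import *
s=manip.state();print(s['time'],s['position'],s['ee_rot'],s['contact_force'])
a,c1=snap('scene','scene1.png');b,c2=snap('side','side1.png')
for c in(c1,c2):print({k:np.round(v,3).tolist() for k,v in c.items()})
E
```

```text
0.0 [ 229.24137496 -634.34657571  213.31397379] [[-3.39758454e-01  9.40512490e-01 -6.69635655e-04]
 [ 9.40511303e-01  3.39759093e-01  1.49931348e-03]
 [ 1.63763785e-03 -1.20395473e-04 -9.99998652e-01]] [ 0.30137709 -0.00308044 -1.24747887]
{'fx': 395.421, 'fy': 395.421, 'cx': 279.595, 'cy': 213.337, 'R': [[0.783, 0.621, 0.025], [0.405, -0.479, -0.779], [-0.472, 0.62, -0.627]], 't': [-505.071, -88.711, 1037.737]}
{'fx': 446.077, 'fy': 446.077, 'cx': 279.04, 'cy': 205.824, 'R': [[-0.944, -0.331, 0.004], [-0.204, 0.572, -0.794], [0.261, -0.75, -0.607]], 't': [561.2, 75.962, 1015.383]}
```

View pics/scene1.png

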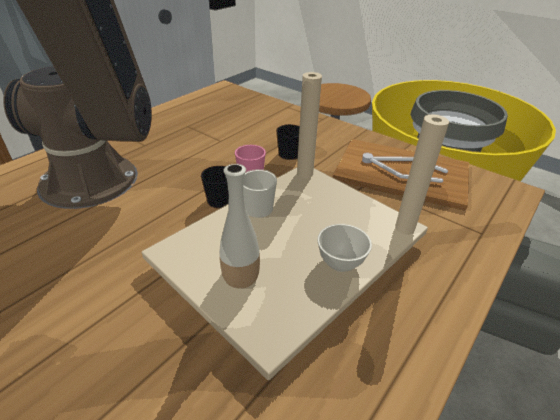

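View pics/side1.png

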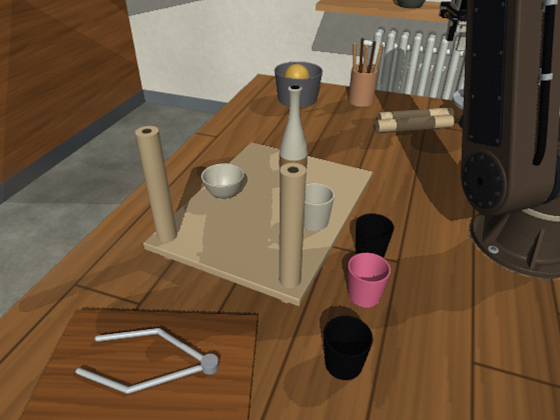

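The scene view shows the bottle at about (240,275) at its foot and (235,170) at its lip. The white tumbler is at (260,195), the bowl at (344,248), and the props at (308,125) and (420,175).

Possible confusions:
- **Tumbler:** the black cups at (218,186) and (290,141) and the pink one at (250,162) are look-alikes. The pale one on the shelf at (260,195) is the right one.
- **Bottle:** the only candidate is the one with a pale top and brown base.

Next I'll measure, with one close crop to check the choice.

Run:
```python
from h import *
a=cv2.imread('pics/scene1.png');b=cv2.imread('pics/side1.png')
c1=manip.calibration('scene');c2=manip.calibration('side')
P=lambda n,c,u,v,z:print(n,np.round(onz(c,u,v,z)[:2],0))
for n,u,v in(('L',147,253),('near',268,376),('R',427,230)):P('shelf sc '+n,c1,u,v,45)
for n,u,v in(('a',252,146),('b',373,174),('c',148,242),('d',298,298)):P('shelf sd '+n,c2,u,v,45)
P('lip sc',c1,235,169,277);P('lip sd',c2,294.5,89,277)
P('bowl sc',c1,344,246,103);P('bowl sd',c2,223,180,103)
P('tumb sc',c1,259,185,123);P('tumb sd',c2,315,195,123)
P('pf sc',c1,434,122,295);P('pf sd',c2,148,132,295)
P('pn sc',c1,312,76,295);P('pn sd',c2,292,170,295)
x=cv2.resize(a[140:300,190:390],None,fx=3,fy=3,interpolation=cv2.INTER_CUBIC)
y=cv2.resize(b[80:240,190:350],None,fx=3,fy=3,interpolation=cv2.INTER_CUBIC)
cv2.imwrite('pics/c1.png',cv2.resize(np.hstack([x,y]),(800,356)))
```

```text
shelf sc L [387. -92.]
shelf sc near [ 731. -138.]
shelf sc R [784. 329.]
shelf sd a [ 714. -110.]
shelf sd b [368. -82.]
shelf sd c [768. 336.]
shelf sd d [426. 377.]
lip sc [568. -20.]
lip sd [561.  -4.]
bowl sc [699. 115.]
bowl sd [678. 149.]
tumb sc [476. 139.]
tumb sd [458. 162.]
pf sc [744. 293.]
pf sd [736. 309.]
pn sc [459. 334.]
pn sd [455. 341.]
```

View pics/c1.png

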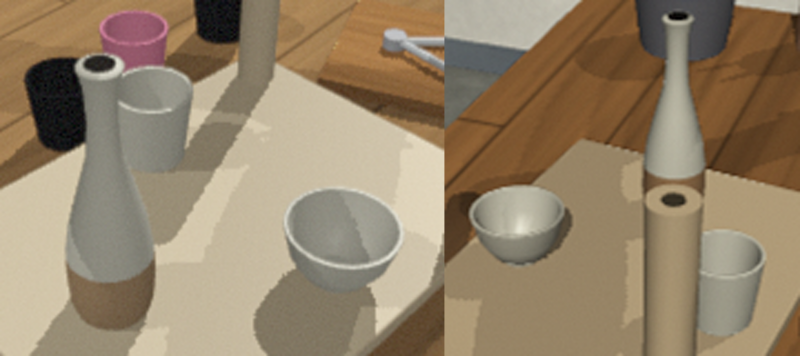

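The crop confirms the bottle, with its bare brown base, and the pale tumbler and bowl. My eye-read pixels disagree by 10–25 mm between the views, so I'll take the features numerically.

Run:
```python
from h import *
C={'scene':manip.calibration('scene'),'side':manip.calibration('side')}
def tri(p,q):
    o1,d1=ray(C['scene'],*p);o2,d2=ray(C['side'],*q)
    s=np.linalg.lstsq(np.c_[d1,-d2],o2-o1,rcond=None)[0];A=o1+d1*s[0];B=o2+d2*s[1]
    return np.round((A+B)/2),round(np.linalg.norm(A-B),1)
ims={k:cv2.imread(f'pics/{k}1.png') for k in C}
# dark top holes: centroid near guesses
g={'lip':((236,170),(295,88)),'pf':((434,121),(148,131)),'pn':((312,76),(292,170))}
for n,gs in g.items():
    pts=[]
    for (k,im),(u,v) in zip(ims.items(),gs):
        w=cv2.cvtColor(im,cv2.COLOR_BGR2GRAY)[v-7:v+8,u-9:u+10].astype(float)
        m=(w<70).astype(np.uint8);nc,lab,st,ce=cv2.connectedComponentsWithStats(m)
        i=min(range(1,nc),key=lambda i:np.hypot(*(ce[i]-[9,7]))) if nc>1 else 0
        pts.append((ce[i][0]+u-9,ce[i][1]+v-7))
    print(n,np.round(pts,1).tolist(),*tri(*pts))
for k,im in ims.items():
    hsv=cv2.cvtColor(im,cv2.COLOR_BGR2HSV)
    print(k,'hsv shelf',hsv[300,270] if k=='scene' else hsv[220,240],'bowl',hsv[245,345] if k=='scene' else hsv[185,222],'brown',hsv[270,240],'wood',hsv[330,150],hsv[350,300])
x=[cv2.resize(im[r0:r0+95,c0:c0+130],None,fx=3,fy=3,interpolation=cv2.INTER_NEAREST) for im,(r0,c0) in ((ims['scene'],(165,245)),(ims['scene'],(200,130)),(ims['side'],(150,200)),(ims['side'],(140,300-55)))]
for i in x:
    for j in range(0,130,10): cv2.line(i,(j*3,0),(j*3,6 if j%50 else 14),(0,0,255),1)
    for j in range(0,95,10): cv2.line(i,(0,j*3),(6 if j%50 else 14,j*3),(0,0,255),1)
cv2.imwrite('pics/c2.png',np.vstack([np.hstack(x[:2]),np.hstack(x[2:])]))
```

```text
lip [[234.2, 168.0], [294.9, 86.5]] [564. -18. 277.] 0.3
pf [[434.0, 121.0], [146.2, 130.7]] [742. 303. 293.] 2.7
pn [[312.0, 76.0], [292.6, 169.5]] [456. 338. 293.] 1.6
scene hsv shelf [ 20  51 194] bowl [ 30  21 143] brown [ 15 100 115] wood [ 16 124 168] [ 17  71 119]
side hsv shelf [ 19  85 150] bowl [ 25  31 187] brown [ 19  84 151] wood [ 90   7 181] [ 15 160 121]
```

View pics/c2.png

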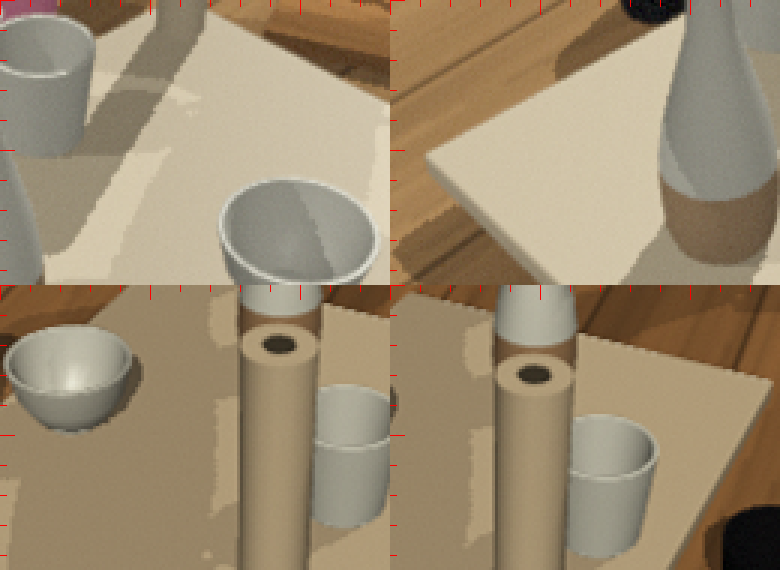

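Run:
```python
from h import *
c1=manip.calibration('scene');c2=manip.calibration('side')
def both(n,p,q,z):
    A=onz(c1,*p,z)[:2];B=onz(c2,*q,z)[:2]
    o1,d1=ray(c1,*p);o2,d2=ray(c2,*q)
    s=np.linalg.lstsq(np.c_[d1,-d2],o2-o1,rcond=None)[0];T=(o1+d1*s[0]+o2+d2*s[1])/2
    print(n,A.round(),B.round(),'tri',T.round());return T
bo=both('bowl',(344.5,241.5),(222.7,176.3),103)[:2]
tu=both('tumb',(257.5,180),(316,194.5),123)[:2]
both('cornerNR',(142.3,251),(372,172),45)
both('cornerFL',(427,230),(148,242),45)
both('cornerFR',(268,375.5),(252,146),45)
d=bo-tu;D=np.hypot(*d);d/=D
g0=tu+d*40;g1=bo-d*50;m=(g0+g1)/2
print('angle',np.degrees(np.arctan2(d[1],d[0])),'dist',D,'gap',D-90,'target',m.round(1))
b=np.array([564,-18.]);v=m-b;L=np.hypot(*v);v/=L
print('push dir',v.round(3),'len',L,'ang',np.degrees(np.arctan2(v[1],v[0])),'perp to row',np.dot(v,d))
s=manip.state();print(s['time'],s['position'])
```

```text
bowl [694. 126.] [685. 136.] tri [690. 130.  98.]
tumb [461. 151.] [457. 159.] tri [458. 155. 120.]
cornerNR [376. -95.] [372. -90.] tri [373. -94.  43.]
cornerFL [784. 329.] [768. 336.] tri [778. 332.  39.]
cornerFR [ 731. -137.] [ 714. -110.] tri [ 725. -132.   31.]
angle -6.220249018106586 dist 233.6788366732625 gap 143.6788366732625 target [569.1 142.9]
push dir [0.032 1.   ] len 160.96844584561762 ang 88.18840258723478 perp to row -0.07686958121894982
0.1 [ 229.26424553 -634.38607812  213.40921347]
```

Run:
```python
from h import *
c2=manip.calibration('side')
for n,u,v,z in(('fruitbowl',300,103,0),('pencilcup',362,104,0),('rolls L',378,125,15),('rolls R',455,125,15)):print(n,onz(c2,u,v,z).round())
# required tool motion in start tool axes
from scipy.spatial.transform import Rotation as R
s=manip.state();R0=np.array(s['ee_rot']);p=np.array(s['position'])
u=np.array([.0,1,0]) # push dir
for t in(40,45):
  a=np.radians(t)
  z=u*np.cos(a)+np.array([0,0,-np.sin(a)])
  for x in(np.array([-1.,0,0]),np.array([1.,0,0])):
    G=np.c_[x,np.cross(z,x),z]
    rv=R.from_matrix(R0.T@G).as_rotvec(degrees=True)
    print(t,x,'rotvec',rv.round(1))
print('shift to (564,-130,180) cm',(R0.T@(np.array([564,-130,180])-p)/10).round(2),'q',np.round(s['qpos'],3))
```

```text
fruitbowl [ 700. -525.    0.]
pencilcup [ 490. -591.    0.]
rolls L [ 406. -419.   15.]
rolls R [ 174. -502.   15.]
40 [-1.  0.  0.] rotvec [-43.4  30.4 -65.4]
40 [1. 0. 0.] rotvec [ 33.3  47.5 101.9]
45 [-1.  0.  0.] rotvec [-39.1  27.4 -66.3]
45 [1. 0. 0.] rotvec [ 30.   42.8 103.4]
shift to (564,-130,180) cm [36.06 48.62  3.39] q [-0.936  0.359  0.011 -0.    -1.224 -0.288]
```

Request:
jog_arm(
  moves=[
    [29.4, 46.2, -2.7, 0, 0, -70, 0.5],
    [29.4, 46.2, -2.7, 0, 0, -70, 0.5],
    [29.4, 46.2, -2.7, 0, 0, -70, 0.5],
    [29.4, 46.2, -2.7, 0, 0, -70, 0.5],
    [29.4, 46.2, -2.7, 0, 0, -70, 0.5],
    [29.4, 46.2, -2.7, 0, 0, -70, 0.5],
    [29.4, 46.2, -2.7, 0, 0, -70, 0.5],
    [29.4, 46.2, -2.7, 0, 0, -70, 0.5],
    [29.4, 46.2, -2.7, 0, 0, -70, 0.5],
    [29.4, 46.2, -2.7, 0, 0, -70, 0.5],
    [29.4, 46.2, -2.7, 0, 0, -70, 0.5],
    [29.4, 46.2, -2.7, 0, 0, -70, 0.5],
  ],
)

```text
time: 1.3
position: [566.9, -197.2, 240.7]
ee_rot: [[-1.0, -0.002, 0.0], [-0.002, 1.0, 0.0], [-0.0, 0.0, -1.0]]
contact_force: [-0.8, -1.0, -0.1]
finger_gap: 0.496
```

Request:
jog_arm(
  moves=[
    [0, 0, 0, -45, 0, 0, 0.5],
    [0, 0, 0, -45, 0, 0, 0.5],
    [0, 0, 0, -45, 0, 0, 0.5],
    [0, 0, 0, -45, 0, 0, 0.5],
    [0, 0, 0, -45, 0, 0, 0.5],
    [0, 0, 0, -45, 0, 0, 0.5],
    [0, 0, 0, -45, 0, 0, 0.5],
    [0, 0, 0, -45, 0, 0, 0.5],
  ],
)

```text
time: 2.1
position: [564.0, -201.4, 241.3]
ee_rot: [[-1.0, 0.002, 0.002], [0.002, 0.709, 0.705], [0.0, 0.705, -0.709]]
contact_force: [0.0, 0.3, 0.3]
finger_gap: 0.5
```

Run:
```python
from h import *
s=manip.state();print(s['time'],np.round(s['qpos'],2),np.round(s['position'],1),np.round(s['ee_rot'],3),s['finger_gap'])
a,_=snap('scene','sc2.png');b,_=snap('side','sd2.png');w,_=snap('wrist','w2.png')
cv2.imwrite('pics/m2.png',np.hstack([cv2.resize(x[:,:,::-1],(400,300)) for x in(a,w)]))
```

```text
2.1 [-0.5   0.5   0.31 -0.68 -1.77  0.5 ] [ 564.  -201.4  241.3] [[-1.     0.002  0.002]
 [ 0.002  0.709  0.705]
 [ 0.     0.705 -0.709]] 0.4997987235873304
```

View pics/m2.png

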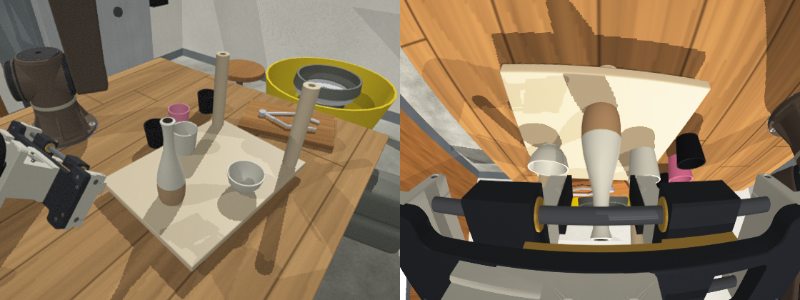

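Run:
```python
from h import *
s=manip.state();c=manip.calibration('wrist');R=np.array(c['R']);o=-R.T@np.array(c['t'])
G=np.array(s['ee_rot']);print('cam in tool',(G.T@(o-s['position'])).round(),'axis',(G.T@R[2]).round(2),'world',o.round())
p=np.array([564,-18,45.]);
b=cv2.imread('pics/sd2.png');cv2.imwrite('pics/sd2c.png',cv2.resize(b[0:260,180:560],(760,520)))
```

```text
cam in tool [   0.  -83. -171.] axis [0.   0.3  0.95] world [ 564. -379.  306.]
```

View pics/sd2c.png

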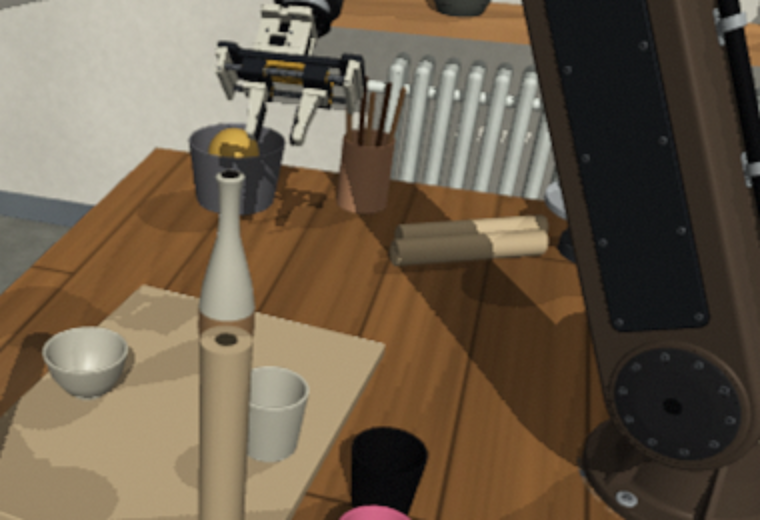

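The side view shows the fingers clear, above and behind the bottle and in line with it. Lowering behind the bottle now.

Request:
jog_arm(
  moves=[
    [0, -5.4, 17.6, 0, 0, 0, 0.5],
    [0, -5.4, 17.6, 0, 0, 0, 0.5],
    [0, -5.4, 17.6, 0, 0, 0, 0.5],
    [0, -5.4, 17.6, 0, 0, 0, 0.5],
    [0, -5.4, 17.6, 0, 0, 0, 0.5],
    [0, -5.4, 17.6, 0, 0, 0, 0.5],
  ],
)

```text
time: 2.85
position: [564.5, -114.2, 79.6]
ee_rot: [[-1.0, -0.001, 0.0], [-0.001, 0.708, 0.706], [-0.001, 0.706, -0.708]]
contact_force: [-0.0, 0.8, 0.8]
finger_gap: 0.499
```

Run:
```python
from h import *
s=manip.state();print(s['time'],np.round(s['position'],1),np.round(s['ee_rot'],3),s['finger_gap'],s['contact_force'])
a,_=snap('scene','sc3.png');w,_=snap('wrist','w3.png')
cv2.imwrite('pics/m3.png',np.hstack([cv2.resize(x[:,:,::-1],(400,300)) for x in(a[120:330,80:360],w[40:355,70:490])]))
```

```text
2.85 [ 564.5 -114.2   79.6] [[-1.    -0.001  0.   ]
 [-0.001  0.708  0.706]
 [-0.001  0.706 -0.708]] 0.4993930065654298 [-0.02949358  0.82568261  0.75424189]
```

View pics/m3.png

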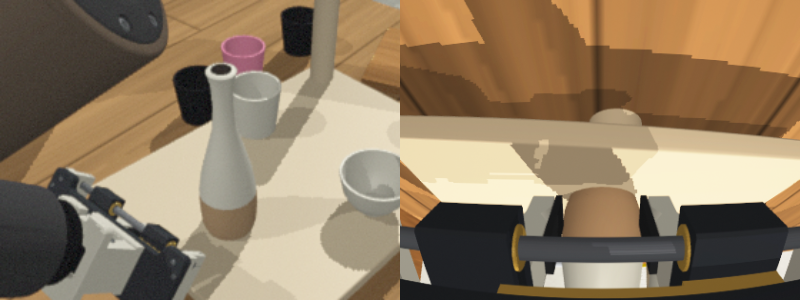

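The wrist view shows the brown base centred between the fingers (inner edges about 565 and 642, bottle centre about 601). I'll advance to contact, then push slowly.

Request:
jog_arm(
  moves=[
    [0, 0.5, 0.92, 0, 0, 0, 0.5],
    [0, 1.2, 1.62, 0, 0, 0, 0.5],
    [0, 1.9, 2.32, 0, 0, 0, 0.5],
    [0, 2.4, 2.82, 0, 0, 0, 0.5],
    [0, 2.7, 3.12, 0, 0, 0, 0.5],
    [0, 2.9, 3.32, 0, 0, 0, 0.5],
    [0, 3.1, 3.52, 0, 0, 0, 0.5],
    [0, 3.3, 3.72, 0, 0, 0, 0.5],
    [0, 3.5, 3.92, 0, 0, 0, 0.5],
    [0, 3.7, 4.12, 0, 0, 0, 0.5],
    [0, 3.9, 4.32, 0, 0, 0, 0.5],
    [0, 4.1, 4.52, 0, 0, 0, 0.5],
  ],
)

```text
time: 4.15
position: [564.3, -53.9, 75.6]
ee_rot: [[-1.0, 0.002, 0.002], [0.002, 0.707, 0.707], [0.0, 0.707, -0.707]]
contact_force: [-0.3, -0.7, 0.5]
finger_gap: 0.503
```

```bash
cat >> h.py <<'E'
def hole(im,g,r=12):
    u,v=map(int,g);w=cv2.cvtColor(im,cv2.COLOR_RGB2GRAY)[v-r:v+r+1,u-r:u+r+1]
    nc,lab,st,ce=cv2.connectedComponentsWithStats((w<70).astype(np.uint8))
    i=min([i for i in range(1,nc) if st[i,4]>6],key=lambda i:np.hypot(*(ce[i]-r)));return ce[i]+[u-r,v-r],st[i,4]
def lip(guess,z=277):
    out=[]
    for k in('scene','side'):
        c=manip.calibration(k);im=manip.snapshot(k);cv2.imwrite(f'pics/last_{k}.png',im[:,:,::-1])
        (p,n)=hole(im,proj(c,[*guess,z]));o,d=ray(c,*p);out.append((o,d,p,n))
    (o1,d1,p1,n1),(o2,d2,p2,n2)=out
    s=np.linalg.lstsq(np.c_[d1,-d2],o2-o1,rcond=None)[0];print('px',p1.round(1),n1,p2.round(1),n2)
    return ((o1+d1*s[0]+o2+d2*s[1])/2).round(1)
E
python3 - <<'E'
from h import *
s=manip.state();print(s['time'],np.round(s['position'],1),s['finger_gap'],np.round(s['contact_force'],2))
print(lip((564,0)))
E
```

```text
4.15 [564.3 -53.9  75.6] 0.5033774014523981 [-0.35 -0.71  0.53]
px [234.8 168.3] 56 [294.7  87. ] 23
[564.8 -17.4 276.1]
```

Request:
jog_arm(
  moves=[
    [0, 0.2, 0.2, 0, 0, 0, 0.5],
    [0, 0.4, 0.4, 0, 0, 0, 0.5],
    [0, 0.6, 0.6, 0, 0, 0, 0.5],
    [0, 0.8, 0.8, 0, 0, 0, 0.5],
    [0, 1.0, 1.0, 0, 0, 0, 0.5],
  ],
)

```text
time: 4.75
position: [564.4, -40.1, 75.6]
ee_rot: [[-1.0, 0.002, 0.002], [0.002, 0.708, 0.707], [-0.0, 0.707, -0.708]]
contact_force: [-0.3, -3.0, -0.1]
finger_gap: 0.503
```

Run:
```python
from h import *
s=manip.state();print(s['time'],np.round(s['position'],1),s['finger_gap'],np.round(s['contact_force'],2))
print(lip((564,0)))
w,_=snap('wrist','w4.png');a=cv2.imread('pics/last_scene.png')[:,:,::-1]
cv2.imwrite('pics/m4.png',np.hstack([cv2.resize(x[:,:,::-1],(400,300)) for x in(a[180:300,160:320],w[140:350,140:420])]))
```

```text
4.75 [564.4 -40.1  75.6] 0.5026782468757023 [-0.34 -3.03 -0.09]
px [237.  166.6] 60 [298.4  83.3] 97
[562.2 -17.9 281.8]
```

View pics/m4.png

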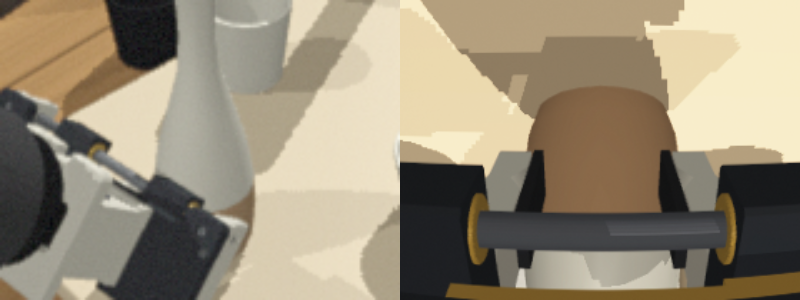

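Contact is made and the bottle has begun to slide. It nests deeper between the fingers than planned, so the body's upper edge is only a few mm from the glaze by my geometry. I'll back off, flatten the tool to about 33° below horizontal and narrow the fingers.

Request:
jog_arm(
  moves=[
    [0, -1.2, -1.2, 0, 0, 0, 0.5],
    [0, -3.0, -3.0, 0, 0, 0, 0.5],
    [0, -3.2, -2.9, -6, 0, 0, 0.25],
    [0, -3.2, -2.9, -12, 0, 0, 0.25],
    [0, -3.2, -2.9, -12, 0, 0, 0.25],
  ],
)

```text
time: 5.4
position: [562.7, -85.0, 70.2]
ee_rot: [[-1.0, 0.008, 0.002], [0.006, 0.54, 0.842], [0.006, 0.842, -0.54]]
contact_force: [-0.6, -0.5, -1.9]
finger_gap: 0.288
```

Run:
```python
from h import *
s=manip.state();print(s['time'],np.round(s['position'],1),np.round(s['ee_rot'],3),s['finger_gap'],np.round(s['contact_force'],2))
c=manip.calibration('scene');a=manip.snapshot('scene')
for p in((234.2,168),(237,166.6),tuple(hole(a,(237,167))[0])):print(np.round(p,1),onz(c,*p,277).round(1))
```

```text
5.4 [562.7 -85.   70.2] [[-1.     0.008  0.002]
 [ 0.006  0.54   0.842]
 [ 0.006  0.842 -0.54 ]] 0.28826056612112144 [-0.59 -0.52 -1.89]
[234.2 168. ] [564.8 -18.3 277. ]
[237.  166.6] [565.3 -12.8 277. ]
[237.1 166.5] [565.2 -12.5 277. ]
```

Run:
```python
from h import *
s=manip.state();w,c=snap('wrist','w5.png')
h=cv2.cvtColor(w,cv2.COLOR_RGB2HSV)
print('cx',c['cx'],c['cy'],c['fx'])
for v in range(90,330,6):print(v,h[v,280].tolist(),end='; ')
for v in (180,190,200,210,220,230):print('\n',v,onz(c,280,v,45,True).round(),end='')
cv2.imwrite('pics/m5.png',cv2.resize(w[60:330,130:430,::-1],(750,600-0)) if 0 else cv2.resize(w[60:330,130:430,::-1],(660,594)))
```

```text
cx 280.90862128168897 204.76992205752626 325.19226210127806
90 [14, 151, 115]; 96 [14, 149, 116]; 102 [14, 152, 116]; 108 [14, 153, 115]; 114 [14, 148, 95]; 120 [15, 148, 86]; 126 [14, 148, 86]; 132 [18, 77, 185]; 138 [18, 77, 185]; 144 [18, 77, 185]; 150 [18, 78, 184]; 156 [18, 77, 173]; 162 [18, 77, 192]; 168 [18, 77, 192]; 174 [18, 77, 192]; 180 [18, 76, 192]; 186 [18, 77, 189]; 192 [18, 80, 146]; 198 [18, 80, 146]; 204 [18, 81, 145]; 210 [18, 81, 145]; 216 [18, 79, 145]; 222 [15, 104, 171]; 228 [15, 119, 170]; 234 [15, 117, 174]; 240 [15, 116, 178]; 246 [15, 115, 179]; 252 [15, 114, 181]; 258 [16, 115, 184]; 264 [16, 112, 187]; 270 [15, 113, 188]; 276 [15, 111, 190]; 282 [16, 112, 192]; 288 [15, 106, 173]; 294 [108, 19, 68]; 300 [113, 13, 78]; 306 [108, 16, 80]; 312 [108, 16, 80]; 318 [25, 21, 230]; 324 [24, 22, 231]; 
 180 [ 563. -133.   45.]
 190 [ 563. -118.   45.]
 200 [ 563. -100.   45.]
 210 [563. -78.  45.]
 220 [564. -49.  45.]
 230 [564. -12.  45.]
```

View pics/m5.png

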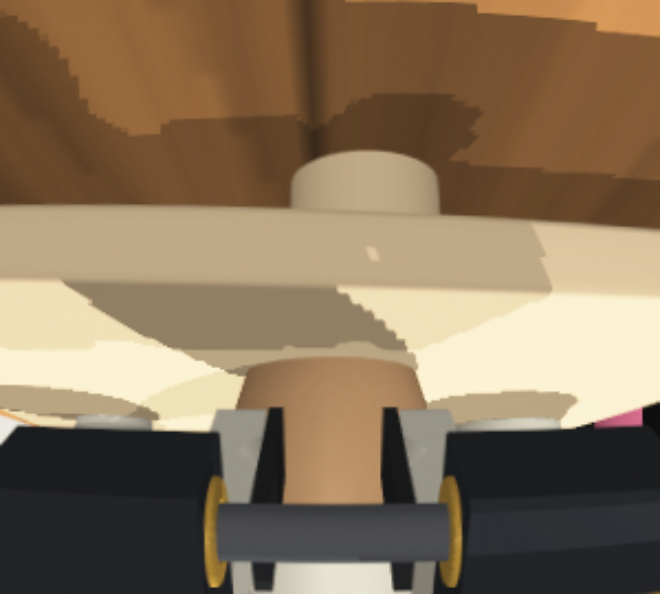

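The foot's near edge casts to y≈-43, so the bottle centre is at about -12, which agrees with the lip. Advancing again slowly with the flatter tool.

Request:
jog_arm(
  moves=[
    [-0.25, 0.47, 0.18, 0, 0, 0, 0.25],
    [-0.25, 0.68, 0.51, 0, 0, 0, 0.25],
    [-0.25, 0.9, 0.85, 0, 0, 0, 0.25],
    [-0.25, 1.12, 1.19, 0, 0, 0, 0.25],
    [-0.25, 1.33, 1.52, 0, 0, 0, 0.25],
    [-0.25, 1.55, 1.86, 0, 0, 0, 0.25],
  ],
)

```text
time: 6.1
position: [566.8, -58.4, 76.6]
ee_rot: [[-1.0, 0.001, 0.002], [0.002, 0.545, 0.839], [-0.0, 0.839, -0.545]]
contact_force: [-0.6, 1.2, 0.3]
finger_gap: 0.248
```

```bash
cat >> h.py <<'E'
def q(guess):
    s=manip.state();c=manip.calibration('scene');a=manip.snapshot('scene');cv2.imwrite('pics/last_scene.png',a[:,:,::-1])
    p,n=hole(a,proj(c,[*guess,277]));L=onz(c,*p,277)
    print(round(s['time'],2),'tcp',np.round(s['position'],1),'F',np.round(s['contact_force'],1),'gap',round(s['finger_gap'],3),'px',p.round(1),n,'bottle',L.round(1)[:2])
E
python3 -c "
from h import *
q((565,-12))"
```

```text
6.1 tcp [566.8 -58.4  76.6] F [-0.6  1.2  0.3] gap 0.248 px [237.1 166.5] 61 bottle [565.2 -12.6]
```

Request:
jog_arm(
  moves=[
    [0.1, -0.01, 0.36, 0, 0, 0, 0.25],
    [0.1, 0.15, 0.61, 0, 0, 0, 0.25],
    [0.1, 0.31, 0.86, 0, 0, 0, 0.25],
    [0.1, 0.48, 1.12, 0, 0, 0, 0.25],
    [0.1, 0.64, 1.37, 0, 0, 0, 0.25],
  ],
)

```text
time: 6.65
position: [565.8, -43.8, 74.3]
ee_rot: [[-1.0, 0.001, 0.002], [0.002, 0.545, 0.839], [0.0, 0.839, -0.545]]
contact_force: [-0.1, -1.2, -0.1]
finger_gap: 0.252
```

```bash
python3 -c "
from h import *
q((565,-8))"
```

```text
6.65 tcp [565.8 -43.8  74.3] F [-0.1 -1.2 -0.1] gap 0.252 px [237.2 166.6] 59 bottle [565.5 -12.7]
```

Run:
```python
from h import *
a=cv2.imread('pics/last_scene.png');b,_=snap('side','sd6.png');w,_=snap('wrist','w6.png');b=b[:,:,::-1];w=w[:,:,::-1]
z=lambda i,s:cv2.resize(i,s,interpolation=cv2.INTER_CUBIC)
cv2.imwrite('pics/m6.png',np.hstack([z(a[160:300,140:300],(400,350)),z(w[150:330,178:384],(400,350))]))
```

```text
(no output)
```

View pics/m6.png

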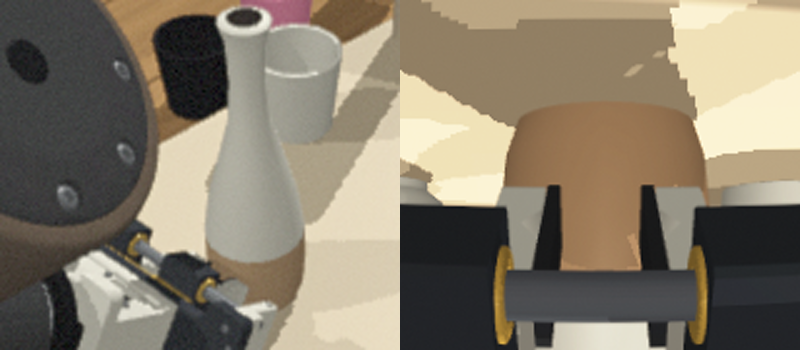

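The scene crop shows the gripper body's front edge against the brown clay with the glaze clear of it. The wrist crop shows the tips almost at the clay, and nothing else near. Continuing slowly.

Request:
jog_arm(
  moves=[
    [0, 0.16, 0.25, 0, 0, 0, 0.25],
    [0, 0.32, 0.5, 0, 0, 0, 0.25],
    [0, 0.48, 0.75, 0, 0, 0, 0.25],
    [0, 0.64, 1.0, 0, 0, 0, 0.25],
    [0, 0.8, 1.25, 0, 0, 0, 0.25],
    [0, 0.96, 1.5, 0, 0, 0, 0.25],
  ],
)

```text
time: 7.4
position: [565.9, -26.0, 74.2]
ee_rot: [[-1.0, 0.001, 0.002], [0.002, 0.545, 0.839], [-0.0, 0.839, -0.545]]
contact_force: [-0.3, -2.4, 0.1]
finger_gap: 0.248
```

```bash
python3 -c "
from h import *
q((565,-5))"
```

```text
7.4 tcp [565.9 -26.   74.2] F [-0.3 -2.4  0.1] gap 0.248 px [245.5 162.5] 55 bottle [566.9   4.1]
```

Request:
jog_arm(
  moves=[
    [0, 0.22, 0.34, 0, 0, 0, 0.25],
    [0, 0.49, 0.75, 0, 0, 0, 0.25],
    [0, 0.76, 1.17, 0, 0, 0, 0.25],
    [0, 1.03, 1.59, 0, 0, 0, 0.25],
    [0, 1.3, 2.01, 0, 0, 0, 0.25],
    [0, 1.58, 2.43, 0, 0, 0, 0.25],
    [0, 1.85, 2.85, 0, 0, 0, 0.25],
    [0, 2.12, 3.27, 0, 0, 0, 0.25],
    [0, 2.39, 3.69, 0, 0, 0, 0.25],
    [0, 2.67, 4.11, 0, 0, 0, 0.25],
    [0, 2.94, 4.53, 0, 0, 0, 0.25],
    [0, 3.16, 4.87, 0, 0, 0, 0.25],
  ],
)

```text
time: 8.65
position: [566.0, 32.3, 74.2]
ee_rot: [[-1.0, 0.001, 0.002], [0.002, 0.545, 0.839], [0.0, 0.839, -0.545]]
contact_force: [0.6, -3.0, -0.3]
finger_gap: 0.248
```

```bash
python3 -c "
from h import *
q((567,62))"
```

```text
8.65 tcp [566.   32.3  74.2] F [ 0.6 -3.  -0.3] gap 0.248 px [270.5 148. ] 42 bottle [567.7  62.8]
```

The bottle tracks cleanly, with a steady 30 mm offset from the TCP and about 3 N of force. I'll refine the row positions before the final stretch.

Run:
```python
from h import *
c=manip.calibration('scene');c2=manip.calibration('side')
b=manip.snapshot('side');a=cv2.imread('pics/last_scene.png')[:,:,::-1]
def rim(im,cc,guess,z,r,box):
    # far half of the rim: topmost pale pixel per column, cast onto the rim plane, circle centre by least squares with known radius
    from scipy.optimize import least_squares
    h=cv2.cvtColor(im,cv2.COLOR_RGB2HSV);m=((h[:,:,1]<45)&(h[:,:,2]>120)).astype(np.uint8)
    u0,u1,v0,v1=box;P=[]
    for u in range(u0,u1):
        v=np.flatnonzero(m[v0:v1,u])
        if len(v):P.append(onz(cc,u,v[0]+v0,z)[:2])
    P=np.array(P)
    f=least_squares(lambda x:np.hypot(*(P-x).T)-r,guess,loss='soft_l1')
    return f.x.round(1),np.abs(f.fun).mean().round(1),len(P)
print('bowl sc',rim(a,c,(690,130),103,50,(322,368,215,240)))
print('tumb sc',rim(a,c,(458,155),123,40,(246,274,165,178)))
print('bowl sd',rim(b,c2,(690,130),103,50,(206,240,155,176)))
print('tumb sd',rim(b,c2,(458,155),123,40,(309,332,178,193)))
z=lambda i,s:cv2.resize(i[:,:,::-1],s,interpolation=cv2.INTER_CUBIC)
cv2.imwrite('pics/m7.png',np.hstack([z(a[130:290,210:390],(400,356)),z(b[70:230,190:370],(400,356))]))
```

```text
bowl sc (array([682.7, 157.6]), np.float64(5.0), 46)
tumb sc (array([466.8, 183. ]), np.float64(0.6), 6)
bowl sd (array([688.4, 131.8]), np.float64(0.9), 34)
tumb sd (array([459.4, 158.2]), np.float64(1.0), 23)
```

View pics/m7.png

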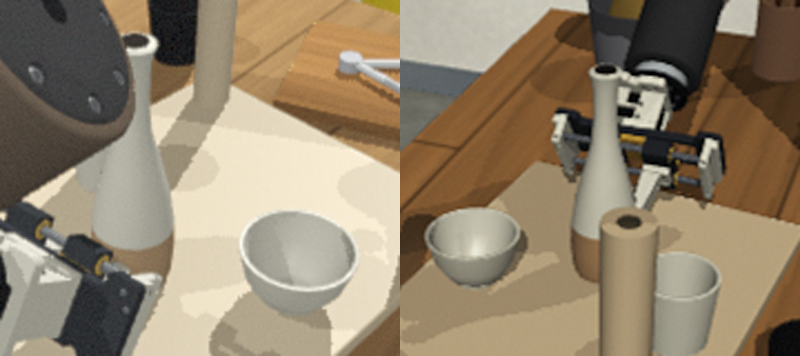

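Side-view rim fits give the bowl at (688,132) and the tumbler at (459,158), with residuals of about 1 mm, which agrees with the first measurement. The contaminated scene fits are discarded. The target is (569,144). I'll keep pushing and yaw the hand 6° to match the row, so the body keeps clear of both cups.

Request:
jog_arm(
  moves=[
    [0, 0.16, 0.25, 0, -0.84, 0.55, 0.25],
    [0, 0.41, 0.63, 0, -1.7, 1.1, 0.25],
    [0, 0.65, 1.01, 0, -2.5, 1.6, 0.25],
    [0, 0.9, 1.38, 0, -3.4, 2.2, 0.25],
    [0, 1.14, 1.76, 0, -4.2, 2.7, 0.25],
    [0, 1.39, 2.14, 0, -5.0, 3.3, 0.25],
    [0, 1.64, 2.52, 0, -5.0, 3.3, 0.25],
    [0, 1.88, 2.89, 0, -5.0, 3.3, 0.25],
    [0, 2.13, 3.27, 0, -5.0, 3.3, 0.25],
    [0, 2.37, 3.65, 0, -5.0, 3.3, 0.25],
    [0, 2.62, 4.03, 0, -5.0, 3.3, 0.25],
    [0, 2.8, 4.32, 0, -5.0, 3.3, 0.25],
  ],
)

```text
time: 9.95
position: [566.2, 83.8, 74.1]
ee_rot: [[-0.994, 0.059, 0.089], [0.106, 0.541, 0.834], [0.001, 0.839, -0.545]]
contact_force: [0.5, -2.9, -0.0]
finger_gap: 0.248
```

```bash
python3 -c "
from h import *
q((568,114))
b=manip.snapshot('side');cv2.imwrite('pics/sd8.png',b[:,:,::-1]);c=manip.calibration('side');p,n=hole(b,proj(c,[568,114,277]));print(p,n,onz(c,*p,277).round(1))"
```

```text
9.95 tcp [566.2  83.8  74.1] F [ 0.5 -2.9 -0. ] gap 0.248 px [291.4 137. ] 40 bottle [570.7 114.7]
[272.15384615 110.20512821] 39 [570.7 114.3 277. ]
```

Request:
jog_arm(
  moves=[
    [0.03, 0.11, 0.17, 0, 0, 0, 0.25],
    [0.09, 0.29, 0.45, 0, 0, 0, 0.25],
    [0.15, 0.48, 0.74, 0, 0, 0, 0.25],
    [0.2, 0.67, 1.04, 0, 0, 0, 0.25],
    [0.26, 0.87, 1.34, 0, 0, 0, 0.25],
    [0.32, 1.07, 1.64, 0, 0, 0, 0.25],
    [0.38, 1.25, 1.92, 0, 0, 0, 0.25],
    [0.43, 1.42, 2.18, 0, 0, 0, 0.25],
    [0.46, 1.53, 2.36, 0, 0, 0, 0.25],
    [0.48, 1.59, 2.45, 0, 0, 0, 0.25],
    [0.48, 1.59, 2.45, 0, 0, 0, 0.25],
  ],
)

```text
time: 11.15
position: [564.4, 113.1, 74.1]
ee_rot: [[-0.994, 0.059, 0.089], [0.106, 0.541, 0.834], [0.001, 0.839, -0.545]]
contact_force: [0.0, -1.8, 0.9]
finger_gap: 0.251
```

```bash
python3 -c "
from h import *
q((569,144))
b=manip.snapshot('side');cv2.imwrite('pics/sd9.png',b[:,:,::-1]);c=manip.calibration('side');p,n=hole(b,proj(c,[569,144,277]));print(p,n,onz(c,*p,277).round(1))"
```

```text
11.15 tcp [564.4 113.1  74.1] F [ 0.  -1.8  0.9] gap 0.251 px [300.5 130.6] 33 bottle [568.7 143.4]
[268.02325581 116.13953488] 43 [569.1 142.5 277. ]
```

The bottle is at (569,143), both cameras agreeing within 1 mm, against a target of (569,144). Retreating straight back, then up.

Request:
jog_arm(
  moves=[
    [-0.05, -0.3, -0.4, 0, 0, 0, 0.25],
    [-0.21, -1.1, -1.7, 0, 0, 0, 0.25],
    [-0.5, -2.7, -4.2, 0, 0, 0, 0.25],
    [-1.0, -5.2, -8.0, 0, 0, 0, 0.25],
    [-1.5, -7.8, -12.0, 0, 0, 0, 0.25],
    [-2.1, -10.8, -16.7, 0, 0, 0, 0.25],
    [-2.1, -10.8, -16.7, 0, 0, 0, 0.25],
    [-2.1, 1.8, -24.9, 0, 0, 0, 0.25],
    [-2.1, 1.8, -24.9, 0, 0, 0, 0.25],
    [-2.1, 1.8, -24.9, 0, 0, 0, 0.25],
    [-2.1, 1.8, -24.9, 0, 0, 0, 0.25],
    [-2.1, 1.8, -24.9, 0, 0, 0, 0.25],
  ],
)

```text
time: 12.45
position: [564.3, -88.3, 226.7]
ee_rot: [[-0.994, 0.056, 0.091], [0.107, 0.543, 0.833], [-0.003, 0.838, -0.546]]
contact_force: [-0.0, -0.5, -0.7]
finger_gap: 0.246
```

Run:
```python
from h import *
q((569,144))
b=manip.snapshot('side');c=manip.calibration('side');p,n=hole(b,proj(c,[569,144,277]));print(p,n,onz(c,*p,277).round(1))
a=cv2.imread('pics/last_scene.png')[:,:,::-1]
z=lambda i,s:cv2.resize(i[:,:,::-1],s,interpolation=cv2.INTER_CUBIC)
cv2.imwrite('pics/m10.png',np.hstack([z(a[50:330,120:440],(400,350)),z(b[60:340,100:420],(400,350))]))
```

```text
12.45 tcp [564.3 -88.3 226.7] F [-0.  -0.5 -0.7] gap 0.246 px [293.6 132. ] 142 bottle [562.6 131.5]
[268.02325581 116.13953488] 43 [569.1 142.5 277. ]
```

View pics/m10.png

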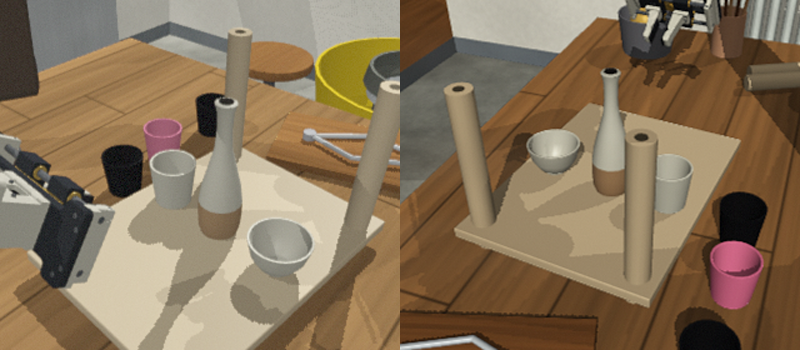

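The last picture shows the bottle upright in the gap, with the bowl, tumbler and props undisturbed and the hand clear. The odd scene-view lip reading comes from the black cup behind it merging into the blob; the side-view reading hasn't changed.

```bash
python3 -c "
from rig import manip
print(manip.hand_in())"
```

```text
the job is handed in; nothing more can be done
None
```

I slid the bottle about 161 mm left on its foot into the gap between the bowl and the tumbler, pushing low on the bare clay. I then backed the hand straight out and up and handed the job in at about 12.5 s. The push force read about 3 N.

**Final checks:**
- **Position:** the bottle stands upright at about (569, 143) mm. The gap middle measured (569, 144), leaving roughly 35 mm clear on each side. That is more than a finger's width, because the gap itself measured about 141 mm.
- **Other objects:** the bowl, tumbler and props look unmoved in both views, and nothing is touching the hand.

**What failed or disagreed:**
- **Possible glaze touch:** on the first contact, with the tool tilted 45°, the fingers nested deeper than the stated geometry predicts. My estimate put the gripper body within a few mm of the glaze, possibly touching it. The bottle only slid about 5 mm, upright, so I backed off and flattened the tool to 33°. That left about 12 mm of clearance for the rest of the push. I cannot rule out a brief glaze touch at that moment.
- **Discarded readings:** the scene-view rim fits and the last scene-view lip reading were spoiled by overlapping objects. For the final position I relied on the side view, which was unchanged from before the retreat, and on the two-camera agreement taken just before it.

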